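# Post a dead cell through the sprung flap of the used-battery box

### The arm

A 7-joint arm with a two-finger parallel gripper is mounted at the origin on a cart in front of the work surface, level with it; the furniture and walls round the work are solid. World frame = base frame: x ahead of the robot, y to its left, z up, the work surface at z = 0. Lengths are in m, angles in rad, forces in N, time in s.
With the tool pointing down it reaches from about 0.425 to 0.925 m from the base axis. Payload 6.8 kg.
Tool frame: the origin (TCP) lies on the centre line of the jaws, within the pads' length; the fingertips stand bot.tip_reach ahead of it and the grasp point (between the pads) lies 3 mm ahead of it (bot.tip_reach is the distance from the TCP to the fingertips, in m); z points along the fingers, y is the line along which they close (so a half turn about z gives the same grasp; the last joint's range is limited). The gripper opens to 85 mm and grips with 20 to 120 N. Pads are 22 mm wide; open, the fingers measure 114 mm over their backs; the gripper's body (76 mm by 85 mm) begins 54 mm behind the grasp point. The pads swing forward as they close: fully open they stand 13 mm farther back than shut.
Start: joints at [1.094, 0.477, 0.022, 1.555, -0.011, 1.109, -0.083], TCP at [0.243, -0.63, 0.253] pointing down, gripper open.
Joint ranges: [-2.96, 2.96], [-0.34, 2.1], [-1.41, 1.46], [0.24, 2.44], [-1.37, 4.51], [0.17, 1.92], [-2.96, 2.96]. Speed limits (rad/s): [2.39, 2.39, 3.14, 3.14, 3.14, 3.14, 3.14].

### API

Orientations are given as a unit quaternion [w, x, y, z].
In Python, from station import bot gives the robot as it stands.
- The arm moves only by the tool jog_arm, never from a script. Its argument "deltas" is a list of rows, each a list of 7 numbers: the shift along the world's x, y, z in m, then the turn, a rotation vector about the world's x, y, z in rad, then the opening, from 0 (shut) to 1 (fully open). In form: [[x, y, z, rx, ry, rz, grip], ...]. A call has 1 to 10 rows; each row shifts and turns the commanded pose from where the row before left it; what a row does not reach is not made up. A row lasts 1/10 s, in which the tool goes at most 50 mm and 8.59 degrees, less where a joint would pass 70% of its speed; a pose out of reach is approached as far as the arm can. A call with a gripper value outside its range is refused whole. The fingers move at their own pace and stop on an object; "newtons" is the grip in N (left out, the last holds). Time passes only in rows, so rows that do not move let the fingers close. It gives the time, the measured TCP pose, the force, the opening and the grip force at its end, in the units of the state.
- bot.get_obs(): the state, without advancing time (a new reading comes with each control period).
- bot.read_camera(name): name is "scene" or "top" or "wrist"; returns a dict with "img" (480x640x3 uint8, red, green, blue), "K" (3x3 intrinsics, pixels), "eye" and "attitude" of the camera in the world. Camera axes: x right, y down, z forward; pixel columns grow to the right and rows downward; lengths in m; the calibration is good to about 2 mm. A picture is of the moment at which its call begins. There is no depth.
- bot.hand_in(): hands the job in; it is judged then, once.
The state is a dict: "t": time; "q": joint angles; "joint_vel": joint speeds; "joint_torque": joint torques, N m; "eef_pos": TCP position; "tool_rot": TCP orientation; "contact_force": force on the tool from outside, world axes, zero at the start; "torque": the same for the moment, N m; "gripper_width": opening from 0.0 (shut) to 1.0 (fully open); "grasp_force": force on a finger pad.
Only numpy, scipy, OpenCV 4.12 (cv2) and the standard library are available. Lean on these libraries where they do the work, as an engineer would, in place of code of your own. Each camera call takes 0.05 s, during which the arm holds its last target. There are 200 camera calls.

### The job

A dead battery lies in the feed tray on top of the used-battery box. Push the box's self-closing flap open with one finger and, while that finger still holds it open, push the battery along the tray with the other finger until it drops into the box; then draw the hand out so that the flap springs shut. Only push: never pinch, lift or carry the battery, and leave the things on the desk round the box where they lie.

Things in the scene. Friction and masses are not known exactly. Their poses are not given: they have to be found in the camera images.
- battery_box: grey sheet-metal used-battery box, fixed to the desk, hollow, 239 long (its x, -114 to +125 mm) x 100 wide (y); origin on its underside, z up. Its low end (-x) roughly faces the robot. Open feed tray on top: level deck at z = 95 mm. Behind the flap's hinge a roof up to z = 142 mm, from x = +100. Floor inside at z = 8 mm. A clear window in its front shows two old batteries inside.
- flap (a joint): pale steel flap over the mouth, 88 wide, 83 long, 2 mm thick. At 0 rad (shut) it slopes up at 28 degrees from its free edge at the tray lip to its hinge across the far upper end. Pushing it down and forwards swings it down into the box, to a stop at 1.08 rad. A spring (0.09 N m shut, 0.14 N m at 0.9 rad) shuts it when let go; a battery pushed against it rides up on it instead of going in.
- flap_hinge (a point): middle of the flap's hinge axis, at x = +96, z = +134 mm in the box's frame (39 mm above the tray deck, 76 mm beyond the lip); the hinge barrel has 4.5 mm radius
- flap_edge (a point): middle of the flap's free lower edge; it moves with the flap
- tray_lip (a point): middle of the edge where the tray deck ends and the mouth begins, on the deck (x = +20, z = +95 mm in the box's frame); axes as the box's, x towards the flap. Deck: 130 mm long before the lip, 92 wide between side walls that stand 10 mm above it, 5 mm front rim. Beyond the lip two cheeks 92 mm apart slope up with the flap, about 10 mm above it.
- dead_cell: the dead battery: a single round cell 15 mm thick and 50 mm long, about 23 g, lying in the feed tray roughly lengthwise to it (it does not roll). Origin in the middle of its underside, its own y along its length. The only one of the loose batteries that is on the tray.
- fresh_cell: a fresh battery of the same kind, 15 x 50 x 15 mm, lying on the desk beside the box; leave it
- tv_remote: black remote control, 172 x 46 x 19 mm, lying on the desk beside the box; leave it
- small_driver: precision screwdriver, 170 mm long, 15 mm thick handle, lying on the desk beside the box; leave it

How it is judged:
On the way, in this order (a step that is already met when the one before it is completed fails the run):
1. a finger holds the flap well open while the battery is still out on the tray (value of joint flap above 0.3 rad and contact force between the fingers and flap above 0.2 N and z of dead_cell in the frame of battery_box above 0.085 m), for 0.1 s.
2. the battery drops into the box while a finger still holds the flap open (z of dead_cell in the frame of battery_box below 0.07 m and value of joint flap above 0.25 rad and contact force between the fingers and flap above 0.2 N), for 0.1 s.
At the end, for the whole second after the job is handed in: The dead battery lies at rest inside the box (its origin within the box's walls and at least 25 mm below the tray deck) and the flap is shut (joint below 0.08 rad) (z of dead_cell in the frame of battery_box between 0 and 0.07 m and x of dead_cell in the frame of battery_box between -0.115 and 0.125 m and y of dead_cell in the frame of battery_box between -0.05 and 0.05 m and linear speed of dead_cell below 0.02 m/s and value of joint flap below 0.08 rad); the robot touches nothing.
It fails at once if the dead battery was lifted (more than 30 mm above the tray deck) (z of dead_cell in the frame of battery_box above 0.125 m).
It fails at once if the dead battery was pinched or squeezed (over 15 N from the fingers) (contact force between the fingers and dead_cell above 15 N).
It fails at once if the fresh battery was moved by more than 15 mm (distance of fresh_cell from where it was at the start of the episode above 0.015 m).
It fails at once if the remote was moved by more than 15 mm (distance of tv_remote from where it was at the start of the episode above 0.015 m).
It fails at once if the screwdriver was moved by more than 15 mm (distance of small_driver from where it was at the start of the episode above 0.015 m).
It also fails if it takes over 32 s, if anything falls off the work surface, if the arm or the gripper's body presses on something with over 40 N, if the wrist force passes 120 N, or if a joint passes its speed limit or range.

## Working session

There is one attempt and no reset: what is moved stays moved. The work goes in short steps, Python scripts to look and compute and a tool call to move; the robot and the scene stay as the last step left them, time stands still between calls to the robot, and variables do not carry over. Pictures are saved under pics/ and viewed, at most 10 in all, crops included, and the job is handed in when it is done.

Besides the shell and the picture viewer there is one more tool, called after "Call:" as a command line: name --pt "numbers of a row" for each row, then --argument value for the rest. jog_arm: Moves the arm, as the interface text tells. Its arguments: {"type":"object","properties":{"deltas":{"type":"array"},"newtons":{"type":"number"}},"required":["deltas"]}

```bash
mkdir -p pics; python3 - <<'E'
from station import bot
import cv2,numpy as np
o=bot.get_obs();print(o['t'],o['eef_pos'],o['tool_rot'],o['gripper_width'],bot.tip_reach)
for n in("scene","top"):
    c=bot.read_camera(n);cv2.imwrite(f"pics/{n}0.png",c["img"][...,::-1]);np.savez(f"{n}0.npz",**c)
    print(n,c["K"].tolist(),c["eye"],c["attitude"])
E
```

```text
0.0 [ 0.24311762 -0.62911047  0.2523384 ] [-8.70784324e-04  9.83042344e-01  1.83376469e-01 -2.51214428e-04] 1.0009506815378861 0.022
scene [[480.9631690018085, 0.0, 326.1949610036757], [0.0, 480.9631690018085, 232.57470505067994], [0.0, 0.0, 1.0]] [-0.1192576   0.49466657  0.46718859] [ 0.25995871 -0.41112158  0.74222698 -0.46097681]
top [[583.021857315004, 0.0, 315.2578268471812], [0.0, 583.021857315004, 240.78066815533597], [0.0, 0.0, 1.0]] [0.36033441 0.10065825 0.95334998] [ 0.05270843 -0.69762211  0.71155332 -0.06509296]
```

View pics/top0.png

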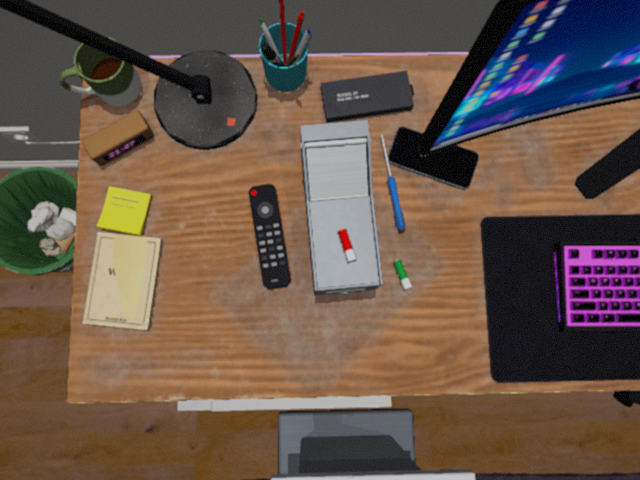

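View pics/scene0.png

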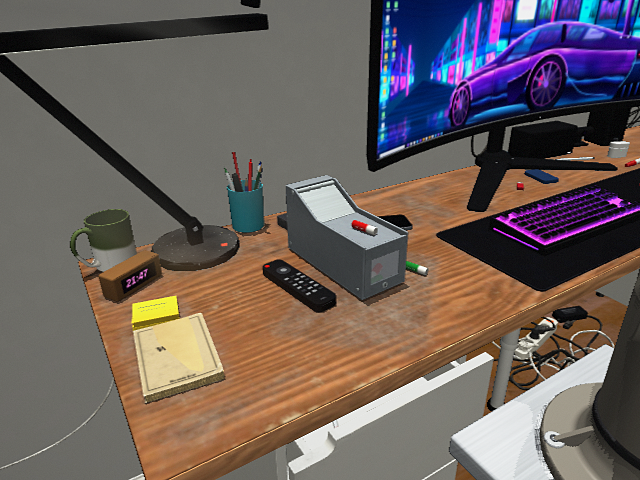

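The top view shows the box from about (302,125) to (380,290). The lip is near row 200 and the red/white battery is at (347,245). The remote is left of the box, with the driver and the green cell on the right. In the scene view the lamp's arm is to the left of the box.

```bash
cat > h.py <<'E'
import numpy as np,cv2
from scipy.spatial.transform import Rotation as R
def rot(q): return R.from_quat([q[1],q[2],q[3],q[0]]).as_matrix()
def cast(c,uv,z):
    uv=np.atleast_2d(uv).astype(float);d=np.c_[(uv-[c["K"][0,2],c["K"][1,2]])/c["K"][0,0],np.ones(len(uv))]@rot(c["attitude"]).T
    return c["eye"]+d*((z-c["eye"][2])/d[:,2])[:,None]
def proj(c,p):
    p=(np.atleast_2d(p)-c["eye"])@rot(c["attitude"]);return p[:,:2]/p[:,2:]*c["K"][0,0]+[c["K"][0,2],c["K"][1,2]]
E
python3 - <<'E'
from h import *
c=np.load("top0.npz");s=np.load("scene0.npz")
a=cv2.resize(c["img"][115:305,285:415],None,fx=3,fy=3,interpolation=cv2.INTER_CUBIC)
b=cv2.resize(s["img"][165:310,270:440],None,fx=2.3,fy=2.3,interpolation=cv2.INTER_CUBIC)
o=np.zeros((575,800,3),np.uint8);o[:570,:390]=a;o[:b.shape[0],400:400+b.shape[1]]=b
cv2.imwrite("pics/crop.png",o[...,::-1])
hsv=cv2.cvtColor(c["img"],cv2.COLOR_RGB2HSV)
m=((hsv[...,1]>150)&((hsv[...,0]<6)|(hsv[...,0]>174))&(hsv[...,2]>90)).astype(np.uint8)
m[:, :325]=0;m[:,375:]=0;m[:215]=0;m[275:]=0
print(cv2.minAreaRect(cv2.findNonZero(m)))
E
```

```text
((344.6500244140625, 239.45001220703125), (20.23857307434082, 7.9056925773620605), 71.56504821777344)
```

View pics/crop.png

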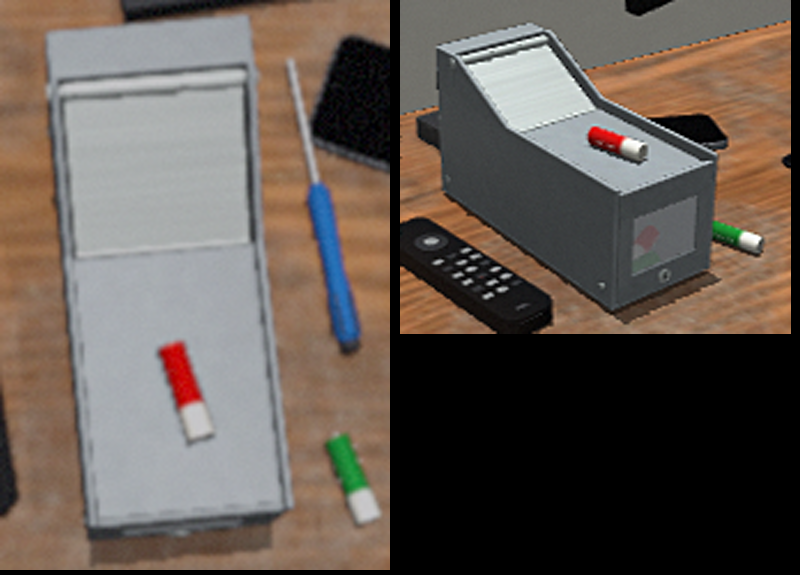

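The crop shows the lip from (77,257) to (254,242), the roof's far corners at (48,33) and (249,17), and the front corners at (92,524) and (288,508). The battery runs from (173,344) to (201,438). All are crop pixels.

```bash
python3 - <<'E'
from h import *
c=np.load("top0.npz");s=np.load("scene0.npz")
f=lambda p:np.array(p)/3.+[285,115]
lip=cast(c,f([(77,257),(254,242)]),.095);roof=cast(c,f([(48,33),(249,17)]),.142);fr=cast(c,f([(92,524),(288,508)]),.102)
bat=cast(c,f([(173,344),(201,438)]),.103)
for n,p in(("lip",lip),("roof",roof),("front",fr),("bat",bat)):print(n,p.round(4).tolist(),np.linalg.norm(p[1]-p[0]).round(4))
ml,mr,mf=lip.mean(0),roof.mean(0),fr.mean(0)
d=(mr-mf)[:2];yaw=np.arctan2(d[1],d[0]);print("len",np.linalg.norm(d),"yaw",yaw,[np.arctan2(*(-(p[1]-p[0])[:2])[[0,1]]*[-1,1]) for p in(lip,roof,fr)])
u=np.array([np.cos(yaw),np.sin(yaw)]);v=np.array([-u[1],u[0]])
for p in(lip,roof,fr):
    w=p.mean(0)[:2]-ml[:2];print("rel lip",w@u,w@v)
w=bat[:,:2]-ml[:2];print("bat in lip frame",w@u,w@v)
print("scene px of lip ends",(proj(s,lip)-[270,165])*2.3+[400,0])
E
```

```text
lip [[0.5663, 0.0897, 0.095], [0.5725, 0.0001, 0.095]] 0.0898
roof [[0.667, 0.1022, 0.142], [0.6737, 0.004, 0.142]] 0.0984
front [[0.4311, 0.0851, 0.102], [0.437, -0.0108, 0.102]] 0.0961
bat [[0.5193, 0.0431, 0.103], [0.4722, 0.0307, 0.103]] 0.0488
len 0.236800843213714 yaw 0.0672040710968507 [np.float64(0.06941343486291014), np.float64(0.06818998498131462), np.float64(0.06165482158289446)]
rel lip 0.0 0.0
rel lip 0.10129945342568022 0.0013550502180622267
rel lip -0.13550138978803378 0.0013550502180622297
bat in lip frame [-0.05004093 -0.09792779] [ 0.00159163 -0.00760664]
scene px of lip ends [[511.17969046 135.54084019]
 [599.13621848 108.43184284]]
```

Call:
jog_arm --pt "0.013 0.033 0 0 0 0.073 1" --pt "0.013 0.033 0 0 0 0.073 1" --pt "0.013 0.033 0 0 0 0.073 1" --pt "0.013 0.033 0 0 0 0.073 1" --pt "0.013 0.033 0 0 0 0.073 1" --pt "0.013 0.033 0 0 0 0.073 1" --pt "0.013 0.033 0 0 0 0.073 1" --pt "0.013 0.033 0 0 0 0.073 1" --pt "0.013 0.033 0 0 0 0.073 1" --pt "0.013 0.033 0 0 0 0.073 1"

```text
t: 1.1
eef_pos: [0.3734, -0.2981, 0.2531]
tool_rot: [-0.0, 0.852, 0.523, -0.0]
contact_force: [0.7, -0.7, 0.2]
gripper_width: 0.997
grasp_force: 0.0
```

Call:
jog_arm --pt "0.013 0.033 0 0 0 0.073 1" --pt "0.013 0.033 0 0 0 0.073 1" --pt "0.013 0.033 0 0 0 0.073 1" --pt "0.013 0.033 0 0 0 0.073 1" --pt "0.013 0.033 0 0 0 0.073 1" --pt "0.013 0.033 0 0 0 0.073 1" --pt "0.013 0.033 0 0 0 0.073 1" --pt "0.013 0.033 0 0 0 0.073 1" --pt "0.013 0.033 0 0 0 0.073 1" --pt "0.013 0.033 0 0 0 0.073 1"

```text
t: 2.1
eef_pos: [0.5035, 0.0316, 0.2531]
tool_rot: [-0.0, 0.609, 0.793, -0.0]
contact_force: [-0.4, -0.3, -0.2]
gripper_width: 1.0
grasp_force: 0.0
```

```bash
cat > st.py <<'E'
from station import bot
from h import *
def st():
    o=bot.get_obs();M=rot(o["tool_rot"])
    print("t",round(o["t"],2),"p",o["eef_pos"].round(4),"clos",np.arctan2(M[1,1],M[0,1]).round(4),"z",M[:,2].round(4),"F",o["contact_force"].round(2),"w",round(float(o["gripper_width"]),3),"q",np.round(o["q"],2));return o
E
python3 - <<'E'
from st import *
st()
c=bot.read_camera("wrist");cv2.imwrite("pics/w1.png",c["img"][...,::-1]);np.savez("w1.npz",**c)
print(c["eye"],c["K"][0,0])
for n,p in(("bat",[[.5193,.0431,.103],[.4722,.0307,.103]]),("lip",[[.5663,.0897,.095],[.5725,.0001,.095]])):print(n,proj(c,p))
E
```

```text
t 2.1 p [0.5035 0.0316 0.2531] clos 0.2607 z [-3.e-04 -2.e-04 -1.e+00] F [-0.44 -0.33 -0.2 ] w 1.0 q [ 0.34  0.25 -0.61  1.92  0.17  1.02 -0.08]
[0.48328162 0.10639044 0.37409579] 375.22252159150287
bat [[352.26286662 212.18359613]
 [286.92778656 211.97414846]]
lip [[430.14568083 166.3200072 ]
 [400.06209257 275.81746491]]
```

View pics/w1.png

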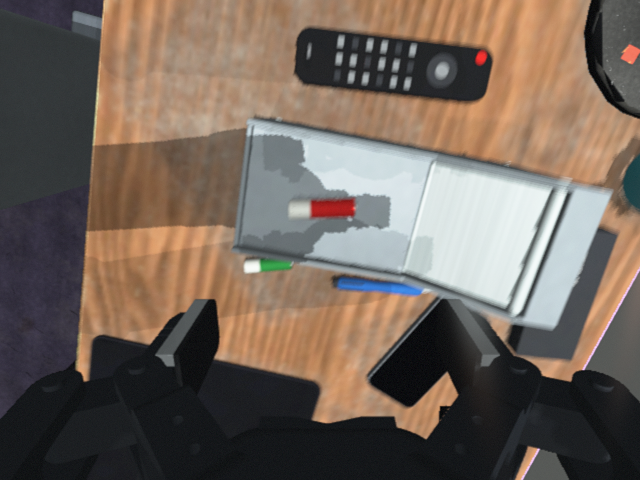

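The wrist view shows the battery from (289,209) to (355,208), within about 3 px of the prediction, and the lip at about (435,161) to (403,272). The estimates agree to about 2 mm. Next I lower the hand to just above the tray and check fingertip height and knuckles.

Call:
jog_arm --pt "0.001 0.002 -0.025 0 0 0 1" --pt "0.001 0.002 -0.025 0 0 0 1" --pt "0.001 0.002 -0.025 0 0 0 1" --pt "0.001 0.002 -0.025 0 0 0 1" --pt "0.001 0.001 -0.02 0 0 0 1" --pt "0 0 0 0 0 0 1"

```text
t: 2.75
eef_pos: [0.5063, 0.0389, 0.1308]
tool_rot: [-0.002, 0.61, 0.792, -0.002]
contact_force: [-0.4, 0.6, -0.1]
gripper_width: 1.004
grasp_force: 0.0
```

```bash
python3 - <<'E'
from st import *
st()
s=bot.read_camera("scene");np.savez("s2.npz",**s)
c=bot.read_camera("wrist");np.savez("w2.npz",**c)
o=np.zeros((600,800,3),np.uint8)
b=cv2.resize(s["img"][80:280,260:440],None,fx=3,fy=3,interpolation=cv2.INTER_CUBIC);o[:600,:540]=b
w=cv2.resize(c["img"],(260,195));o[:195,540:]=w
cv2.imwrite("pics/s2.png",o[...,::-1])
p=bot.get_obs()["eef_pos"];u=np.array([.966,.2577,0]);v=np.array([-.2577,.966,0])
for z in(.009,.022):
  for k in(-.0425,-.057,.0425,.057):print(z,k,((proj(s,p+u*k+v*.011-[0,0,z])-[260,80])*3).round(0))
E
```

```text
t 2.75 p [0.5063 0.0389 0.1308] clos 0.2581 z [-5.6e-03 -3.0e-04 -1.0e+00] F [-0.42  0.64 -0.11] w 1.004 q [ 0.26  0.43 -0.56  2.03  0.31  0.78 -0.23]
0.009 -0.0425 [[345. 429.]]
0.009 -0.057 [[365. 436.]]
0.009 0.0425 [[233. 388.]]
0.009 0.057 [[215. 382.]]
0.022 -0.0425 [[344. 449.]]
0.022 -0.057 [[364. 457.]]
0.022 0.0425 [[233. 408.]]
0.022 0.057 [[215. 401.]]
```

View pics/s2.png

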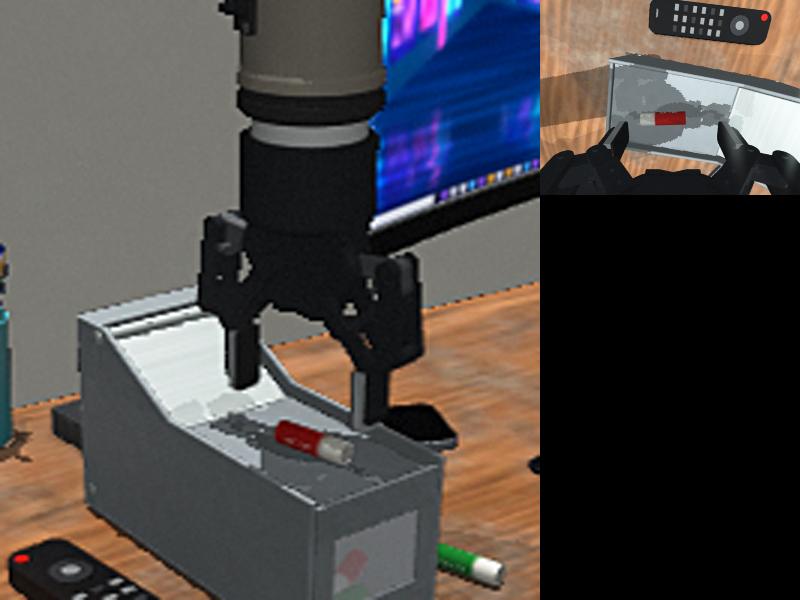

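The scene view shows both tips in the tray, straddling the battery. The front tip is at crop (242,388), so the open reach is about 9–12 mm. The knuckles' outer corner is at (203,315), about 43 mm above the tip. I'll touch the deck lightly to get the exact tip height.

Call:
jog_arm --pt "0 0 -0.008 0 0 0 1" --pt "0 0 -0.008 0 0 0 1" --pt "0 0 -0.004 0 0 0 1" --pt "0 0 0 0 0 0 1"

```text
t: 3.25
eef_pos: [0.5079, 0.0392, 0.1128]
tool_rot: [-0.0, 0.61, 0.792, -0.0]
contact_force: [0.4, -0.1, -0.5]
gripper_width: 1.0
grasp_force: 0.0
```

Call:
jog_arm --pt "0 0 -0.002 0 0 0 1" --pt "0 0 0 0 0 0 1"

```text
t: 3.45
eef_pos: [0.5084, 0.0394, 0.1113]
tool_rot: [0.0, 0.61, 0.792, 0.0]
contact_force: [-0.5, 0.2, 0.5]
gripper_width: 1.0
grasp_force: 0.0
```

Call:
jog_arm --pt "0 0 -0.002 0 0 0 1" --pt "0 0 0 0 0 0 1"

```text
t: 3.65
eef_pos: [0.5083, 0.0394, 0.1092]
tool_rot: [-0.0, 0.61, 0.792, -0.0]
contact_force: [1.2, -0.8, -0.2]
gripper_width: 1.001
grasp_force: 0.0
```

Call:
jog_arm --pt "0 0 -0.002 0 0 0 1" --pt "0 0 0 0 0 0 1"

```text
t: 3.85
eef_pos: [0.5082, 0.0394, 0.1071]
tool_rot: [-0.0, 0.61, 0.792, -0.0]
contact_force: [-1.0, 0.4, -0.1]
gripper_width: 1.001
grasp_force: 0.0
```

Call:
jog_arm --pt "0 0 -0.002 0 0 0 1" --pt "0 0 0 0 0 0 1"

```text
t: 4.05
eef_pos: [0.5082, 0.0393, 0.105]
tool_rot: [-0.0, 0.61, 0.792, -0.0]
contact_force: [0.2, -0.3, 0.0]
gripper_width: 1.002
grasp_force: 0.0
```

```bash
python3 - <<'E'
from st import *
st()
s=bot.read_camera("scene");np.savez("s3.npz",**s)
b=cv2.resize(s["img"][120:270,270:420],None,fx=4,fy=4,interpolation=cv2.INTER_CUBIC)
cv2.imwrite("pics/s3.png",b[...,::-1])
E
```

```text
t 4.05 p [0.5082 0.0393 0.105 ] clos 0.2579 z [-4.e-04 -0.e+00 -1.e+00] F [ 0.23 -0.29  0.04] w 1.002 q [ 0.23  0.46 -0.53  2.04  0.35  0.72 -0.26]
```

View pics/s3.png

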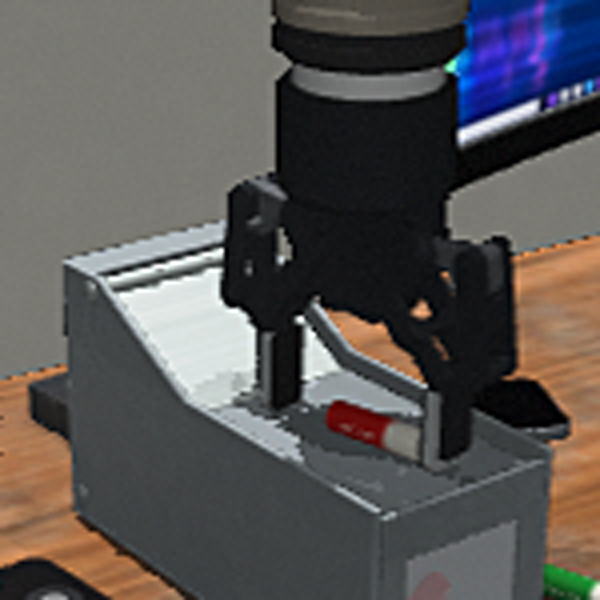

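No contact yet, and the view shows the tip just above the deck, so the open reach is about 9 mm. The rear pad at (435,430) stands right behind the battery. I'll raise 7 mm so the knuckles clear the hinge and roof, then push along the battery's axis.

Call:
jog_arm --pt "0 0 0.007 0 0 0 1" --pt "0.005 0.0013 0 0 0 0 1" --pt "0.005 0.0013 0 0 0 0 1" --pt "0.005 0.0013 0 0 0 0 1" --pt "0.005 0.0013 0 0 0 0 1" --pt "0.005 0.0013 0 0 0 0 1" --pt "0.005 0.0013 0 0 0 0 1" --pt "0.005 0.0013 0 0 0 0 1" --pt "0.005 0.0013 0 0 0 0 1" --pt "0 0 0 0 0 0 1"

```text
t: 5.1
eef_pos: [0.549, 0.0501, 0.1123]
tool_rot: [0.0, 0.61, 0.792, 0.0]
contact_force: [-0.6, -0.1, 0.6]
gripper_width: 1.002
grasp_force: 0.7
```

```bash
python3 - <<'E'
from st import *
st()
s=bot.read_camera("scene");c=bot.read_camera("wrist");np.savez("w4.npz",**c)
o=np.zeros((600,800,3),np.uint8)
o[:400,:400]=cv2.resize(s["img"][150:250,280:380],None,fx=4,fy=4,interpolation=cv2.INTER_CUBIC)
o[:300,400:]=cv2.resize(c["img"],(400,300))
t=bot.read_camera("top");o[300:600,400:700]=cv2.resize(t["img"][115:265,275:425],(300,300))
cv2.imwrite("pics/s4.png",o[...,::-1])
E
```

```text
t 5.1 p [0.549  0.0501 0.1123] clos 0.2581 z [ 5.e-04  4.e-04 -1.e+00] F [-0.62 -0.15  0.64] w 1.002 q [ 0.21  0.51 -0.53  1.94  0.35  0.78 -0.26]
```

View pics/s4.png

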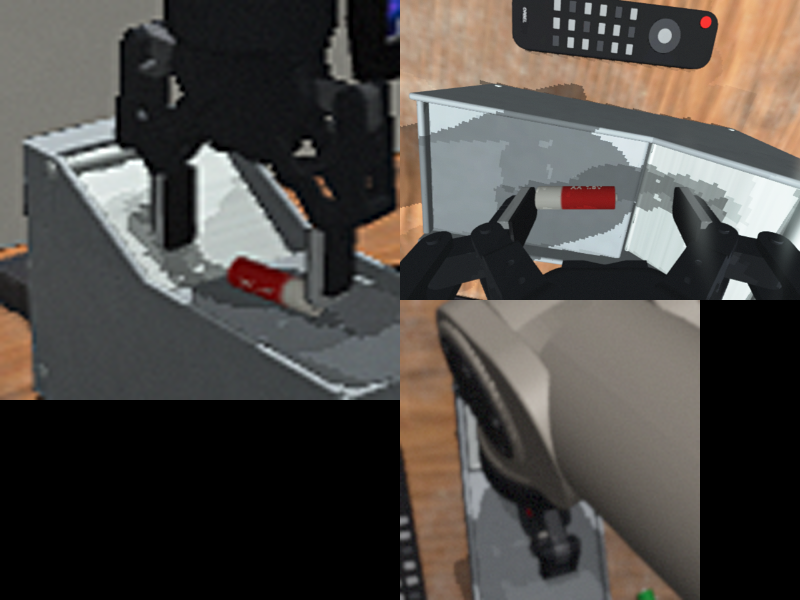

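The rear pad is flush behind the battery, which stays aligned, and the front finger is at the flap. I continue the push.

Call:
jog_arm --pt "0.005 0.0013 0 0 0 0 1" --pt "0.005 0.0013 0 0 0 0 1" --pt "0.005 0.0013 0 0 0 0 1" --pt "0.005 0.0013 0 0 0 0 1" --pt "0 0 0 0 0 0 1"

```text
t: 5.75
eef_pos: [0.5688, 0.0551, 0.1121]
tool_rot: [-0.0, 0.61, 0.792, 0.0]
contact_force: [-2.4, -0.9, 1.3]
gripper_width: 0.998
grasp_force: 1.3
```

```bash
python3 - <<'E'
from st import *
o=st();print(o["grasp_force"])
s=bot.read_camera("scene");c=bot.read_camera("wrist")
o=np.zeros((500,800,3),np.uint8)
o[:400,:400]=cv2.resize(s["img"][150:250,280:380],None,fx=4,fy=4,interpolation=cv2.INTER_CUBIC)
o[:300,400:]=cv2.resize(c["img"],(400,300))
cv2.imwrite("pics/s5.png",o[...,::-1])
E
```

```text
t 5.75 p [0.5688 0.0551 0.1121] clos 0.2579 z [-1.e-04  2.e-04 -1.e+00] F [-2.39 -0.93  1.27] w 0.998 q [ 0.2   0.54 -0.52  1.9   0.36  0.8  -0.26]
1.2656006489123683
```

View pics/s5.png

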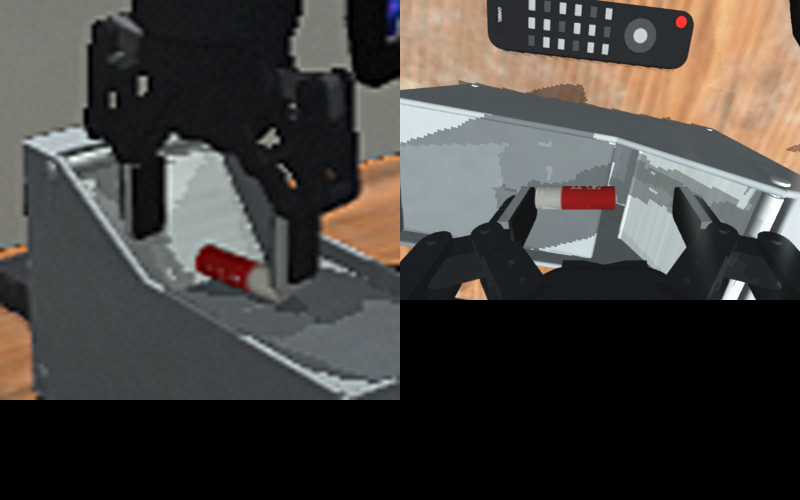

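The flap is well open at 2.7 N, and the nose has just passed the lip. About 22 mm of rear-pad travel is left. I get it by moving 13 mm forward and closing partly to keep the knuckles clear of the roof.

Call:
jog_arm --pt "0.004 0.001 0 0 0 0 0.97" --pt "0.004 0.001 0 0 0 0 0.92" --pt "0.002 0.0005 0 0 0 0 0.88" --pt "0.002 0.0005 0 0 0 0 0.84" --pt "0 0 0 0 0 0 0.8" --pt "0 0 0 0 0 0 0.8"

```text
t: 6.45
eef_pos: [0.5809, 0.0581, 0.1126]
tool_rot: [0.0, 0.61, 0.792, 0.001]
contact_force: [-1.8, -0.7, 3.6]
gripper_width: 0.799
grasp_force: 1.7
```

```bash
python3 - <<'E'
from st import *
o=st();print(o["grasp_force"])
s=bot.read_camera("scene");c=bot.read_camera("wrist")
o=np.zeros((400,800,3),np.uint8)
o[:400,:400]=cv2.resize(s["img"][150:250,280:380],None,fx=4,fy=4,interpolation=cv2.INTER_CUBIC)
o[:300,400:]=cv2.resize(c["img"],(400,300))
cv2.imwrite("pics/s6.png",o[...,::-1])
E
```

```text
t 6.45 p [0.5809 0.0581 0.1126] clos 0.258 z [ 1.2e-03  3.0e-04 -1.0e+00] F [-1.79 -0.7   3.56] w 0.799 q [ 0.19  0.55 -0.52  1.87  0.36  0.82 -0.26]
1.717001216020435
```

View pics/s6.png

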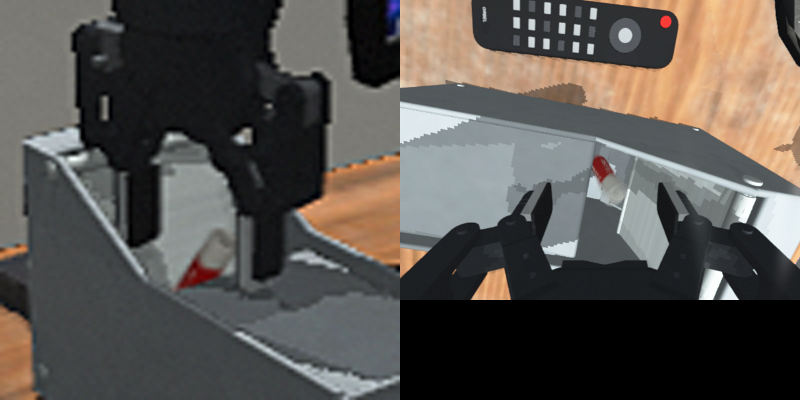

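The battery has tipped over the lip. It is standing nose-down in the mouth at (605,180) in the wrist view. I wait and check by its red mask whether it keeps falling.

Call:
jog_arm --pt "0 0 0 0 0 0 0.8" --pt "0 0 0 0 0 0 0.8" --pt "0 0 0 0 0 0 0.8"

```text
t: 6.85
eef_pos: [0.5805, 0.0581, 0.1125]
tool_rot: [0.0, 0.61, 0.792, 0.0]
contact_force: [-1.6, -0.4, 3.9]
gripper_width: 0.799
grasp_force: 1.7
```

```bash
cat > red.py <<'E'
from st import *
def red(tag):
    for n in("wrist","scene"):
        c=bot.read_camera(n);np.savez(f"{n}_{tag}.npz",**c)
        h=cv2.cvtColor(c["img"],cv2.COLOR_RGB2HSV)
        m=((h[...,1]>130)&((h[...,0]<6)|(h[...,0]>174))&(h[...,2]>50)).astype(np.uint8)
        k,_,s,ce=cv2.connectedComponentsWithStats(m)
        print(n,[(s[i].tolist(),ce[i].round(0).tolist()) for i in range(1,k) if s[i,4]>12])
E
python3 - <<'E'
from red import *
o=st();red("a")
E
```

```text
t 6.85 p [0.5805 0.0581 0.1125] clos 0.2581 z [ 4.e-04  2.e-04 -1.e+00] F [-1.61 -0.36  3.85] w 0.799 q [ 0.19  0.55 -0.52  1.87  0.36  0.82 -0.26]
wrist [([417, 25, 19, 20, 303], [426.0, 35.0])]
scene [([232, 152, 8, 29, 60], [235.0, 164.0]), ([248, 159, 4, 32, 100], [250.0, 176.0]), ([625, 160, 12, 7, 52], [630.0, 163.0]), ([517, 183, 7, 7, 43], [520.0, 186.0]), ([221, 243, 7, 3, 15], [224.0, 244.0]), ([264, 265, 6, 3, 15], [267.0, 266.0])]
```

The red has gone from the wrist view, so the battery has dropped while the flap is still held. Now I draw the hand back and then up.

Call:
jog_arm --pt "0 0 0 0 0 0 0.8" --pt "-0.008 -0.002 0 0 0 0 0.8" --pt "-0.008 -0.002 0.001 0 0 0 0.8" --pt "-0.008 -0.002 0.001 0 0 0 0.8" --pt "-0.008 -0.002 0.001 0 0 0 0.8" --pt "-0.008 -0.002 0.001 0 0 0 0.8" --pt "-0.008 -0.002 0.001 0 0 0 0.8" --pt "-0.008 -0.002 0.001 0 0 0 0.8" --pt "-0.008 -0.002 0.001 0 0 0 0.8" --pt "0 0 0 0 0 0 0.8"

```text
t: 7.95
eef_pos: [0.5151, 0.0414, 0.1193]
tool_rot: [-0.0, 0.61, 0.792, -0.001]
contact_force: [-0.5, -0.4, 1.2]
gripper_width: 0.8
grasp_force: 0.0
```

Call:
jog_arm --pt "0 0 0.02 0 0 0 0.8" --pt "0 0 0.03 0 0 0 0.8" --pt "0 0 0.03 0 0 0 0.8" --pt "0 0 0.03 0 0 0 0.8" --pt "0 0 0.03 0 0 0 0.8" --pt "0 0 0 0 0 0 0.8" --pt "0 0 0 0 0 0 0.8"

```text
t: 8.65
eef_pos: [0.5167, 0.042, 0.2597]
tool_rot: [0.001, 0.61, 0.792, 0.0]
contact_force: [0.5, 0.4, -0.2]
gripper_width: 0.804
grasp_force: 0.0
```

```bash
python3 - <<'E'
from red import *
o=st();red("b")
w=np.load("wrist_b.npz")["img"];s=np.load("scene_b.npz")["img"]
o=np.zeros((480,800,3),np.uint8);o[:375,:500]=cv2.resize(w,(500,375));o[:480,500:]=cv2.resize(s[150:310,300:400],(300,480))
cv2.imwrite("pics/s7.png",o[...,::-1])
E
```

```text
t 8.65 p [0.5167 0.042  0.2597] clos 0.2578 z [ 1.4e-03 -1.0e-04 -1.0e+00] F [ 0.45  0.35 -0.15] w 0.804 q [ 0.32  0.27 -0.62  1.89  0.18  1.04 -0.11]
wrist [([595, 53, 19, 19, 194], [604.0, 62.0]), ([452, 63, 12, 12, 114], [457.0, 68.0])]
scene [([232, 152, 8, 29, 60], [235.0, 164.0]), ([248, 159, 4, 32, 99], [250.0, 176.0]), ([625, 160, 12, 7, 52], [630.0, 163.0]), ([517, 183, 7, 7, 43], [520.0, 186.0]), ([221, 243, 7, 3, 14], [224.0, 244.0]), ([264, 265, 6, 3, 15], [267.0, 266.0])]
```

View pics/s7.png

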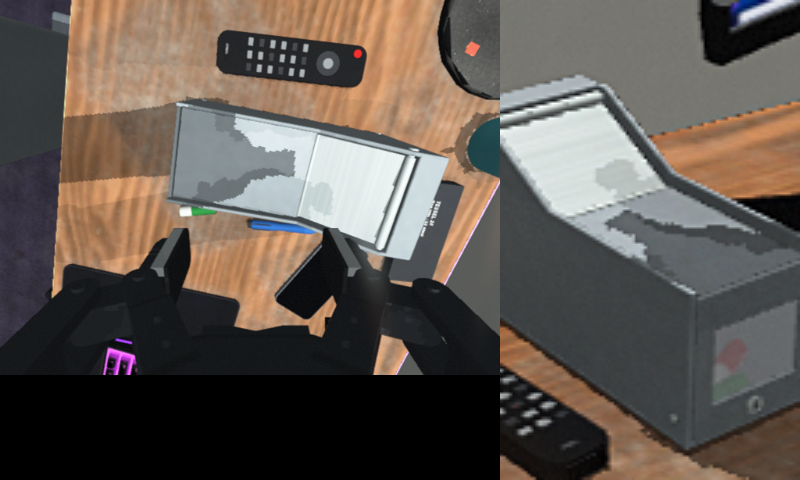

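The tray is empty, the flap is shut against the lip at (310,180), and the other things lie where they were.

```bash
python3 -c "
from station import bot
print(bot.hand_in())"
```

```text
the job is handed in; nothing more can be done
None
```

The dead battery dropped into the box while the front finger held the flap open, the flap sprang shut once the hand was out, and I handed the job in at about 8.7 s (no verdict was returned).

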